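# Take up a brake shoe with the star wheel adjuster

## Task

Take the adjusting tool from its stand and, working with its blade through the slot in the cover, push the star wheel round one tooth at a time in the direction of the arrow until the brake shoe bears fully on the gauge anvil. Once it bears, keep leaning on the wheel with the tool at about 15 N for a moment to make sure, never pressing harder than 30 N anywhere on the fixture and never touching it with the fingers. Then stand the tool upright in its stand again, let go of it, and leave the bins and the spare wheel where they are.

Things in the scene. Friction and masses are not known exactly. Their poses are not given: they have to be found in the camera images.
- slot (a point): Centre of the access slot, at the top face of the aluminium cover (82 x 46 mm, top 90 mm above the bench) of a brake adjuster fixture fixed to the bench. Slot: rectangle 34 mm along this point's x, 20 mm along its y, in a 4 mm plate; z is up. The steel arrow on the cover rim points along +x, the way to push. Blade tip 19 to 21 mm below this point engages a tooth well.
- wheel_axle (a point): Centre of the steel star wheel under the slot, 42 mm below its centre; axle level, along y. 10 teeth 36 degrees apart, 5 mm thick, 14 mm wide, tips on a 30 mm radius, hub 19 mm radius. Tooth phase at the start unknown. Friction only, no ratchet: some 4 to 7 N on a tooth moves it, it stays where left; a blade not lifted clear drags it back. Hence the fixture's yaw too; this point is fixed to it.
- stroke_end (a point): Point 13 mm past the slot centre along +x, at the cover's top: how far the middle of the blade can go in one stroke; it can start 11 mm before the slot centre. Two to four strokes are needed. At the end of its travel the wheel stops hard, as the shoe bears, with the pushed tooth within some 8 mm of the slot's middle.
- shoe (a joint): Position of the brake shoe (curved, dark lining, 100 mm wide, beside the cover on the slot's +y side), m: it moves along the slot's +y by 4.0 mm per tooth pushed along +x. At 0 it is 16.8 mm short of the anvil, at 0.0168 it bears on it. Starts between 0.006 and 0.011. Driven by the wheel through a screw; not to be pushed by hand.
- anvil_face (a point): Middle of the flat face of the steel gauge anvil (block 100 x 32 mm, top 76 mm above the bench) that the shoe must bear on; fixed to the fixture, 102.8 mm along the slot's +y and 42 mm below it.
- tool_handle (a point): Centre of the handle of the adjusting tool, upright in its stand, 140 g. Handle black, 22 x 22 mm square, 56 mm tall; under it a steel flange 42 x 42 x 6 mm (underside 34 mm below this point), then a flat steel blade 4 mm thick along this point's x, 14 mm wide along y, 32 mm long: its tip is 66 mm below this point. z is up along the handle. A half turn about z gives the same tool.
- socket (a point): Centre of the socket mouth at the top of the grey tool stand, a fixed block 70 x 70 mm and 55 mm tall. The socket is 12 mm (along this point's x) by 22 mm (along y) and 45 mm deep; the tool stands in it with its blade down and its flange resting on the block's top, so that the handle centre is 34 mm above this point.
- screw_bin_mid (a point): Middle of a clear plastic bin of screws, 90 x 90 x 55 mm, loose; not to be moved.
- clip_bin_mid (a point): Middle of a clear plastic bin of white clips, 90 x 90 x 55 mm, loose; not to be moved.
- spare_wheel_mid (a point): Middle of a spare star wheel, 60 mm across and 16 mm thick, lying flat on the bench; not to be moved.
- adjuster: The whole brake adjuster fixture with cover, star wheel, shoe and anvil; fixed. Origin at the middle of the underside of its base plate; slot at (0, -50, 90) mm from it; same axes as the slot.
- tool: The adjusting tool; origin at the middle of the flange's underside, 34 mm below point tool_handle, same axes.
Mind the look-alikes: they are no part of the job. Leave any blue or orange look-alike of the part that bears socket alone. Of the things that look like the tool, the larger one is meant.

How it is judged:
By the outcome, as a careful person would: the job done as asked, in the order asked, and still so for the second after the job is handed in, with the robot touching nothing.
It also fails if it takes over 72 s, if anything falls off the work surface, if the arm or the gripper's body presses on something with over 40 N, if the wrist force passes 120 N, or if a joint passes its speed limit or range.

## Robot

A 6-joint arm with a two-finger parallel gripper is mounted at the origin on the work surface. World frame = base frame: x ahead of the robot, y to its left, z up, the work surface at z = 0. Lengths are in mm, angles in rad, forces in N, time in s.
With the tool pointing down it reaches from about 350 to 875 mm from the base axis. Payload 4.2 kg.
Tool frame: the origin (TCP) lies midway between the tips of the shut fingers; the grasp point (between the pads) lies 19 mm behind it; x points along the fingers, y is the direction in which the jaws open and shut, and the axes are right-handed (so a half turn about x gives the same grasp; the last joint's range is limited). The gripper opens to 85 mm and grips with 20 to 120 N. Pads are 22 mm wide; open, the fingers measure 114 mm over their backs; the gripper's body (76 mm by 85 mm) begins 54 mm behind the grasp point. The pads swing forward as they close: fully open they stand 13 mm farther back than shut.
Start: joints at [0.259, 0.385, 0.008, 0, -1.194, -0.259], TCP at [624.979, 0.025, 231.312] pointing down, gripper open.
Joint ranges: [-3.14, 3.14], [-1.21, 2.06], [-1.07, 1.41], [-3.16, 2.05], [-2.99, -0.16], [-3.1, 3.1]. Speed limits (rad/s): [2.79, 2.79, 3.14, 3.14, 3.14, 3.14].

## Interface

Orientations are given as a unit quaternion [x, y, z, w].
In Python, from bench import readout, imaging, arm gives the robot as it stands.
- The arm moves only by the tool arm_command, never from a script. Its argument "increments" is a list of rows, each a list of 3 entries, a list of its own where there are three numbers: the turn, a rotation vector about the world's x, y, z in degrees, then the shift along the world's x, y, z in mm, then the closure, from 0 (fully open) to 1 (shut). In form: [[[ax, ay, az], [tx, ty, tz], fingers], ...]. A call has exactly 5 rows; each row is the pose to reach, as a shift and turn from the pose measured when the call began; what a row does not reach only later rows make up. A row lasts 1/10 s, in which the tool goes at most 50 mm and 8.59 degrees, less where a joint would pass 70% of its speed; a pose out of reach is approached as far as the arm can. A call with a gripper value outside its range is refused whole. The fingers move at their own pace and stop on an object; the grip force is fixed at half the most. Time passes only in rows, so rows that repeat a pose let the fingers close, or fill a call up. It gives the time, the measured TCP pose, the force and the opening at its end, in the units of the state.
- readout.read_state(): the state, without advancing time (a new reading comes with each control period).
- imaging.get_image(name): name is "scene" or "side" or "wrist"; returns (picture, depth): 384x512x3 uint8, blue, green, red; 384x512 float32, mm along the optical axis (not along the pixel's ray), 0 where there is no reading.
- imaging.camera_info(name): a dict with "vfov" (degrees; the focal length in pixels is half the picture's height over the tangent of half this angle, whatever the lens; pixels are square), "cx", "cy" (the principal point, pixels), "eye" and "rotation" of the camera in the world; the wrist camera has in their place "T_tool_cam" (4x4, takes a point from camera to tool coordinates, whose origin is the TCP and whose axes are the tool frame's). Camera axes: x right, y down, z forward; pixel columns grow to the right and rows downward; lengths in mm; the calibration is good to about 2 mm. A picture is of the moment at which its call begins: read the wrist's pose just before it. camera_info takes no time and is no camera call.
- arm.job_done(): hands the job in, once; it reports no verdict.
The state is a dict: "clock": time; "joints": joint angles; "joint_vel": joint speeds; "joint_efforts": joint torques, N m; "position": TCP position; "ee_rot": TCP orientation; "contact_force": force on the tool from outside, world axes, zero at the start; "wrist_torque": the same for the moment, N m; "gripper_width": finger opening in mm.
Only numpy, scipy, OpenCV 4.12 (cv2) and the standard library are available. Lean on these libraries where they do the work, as an engineer would, in place of code of your own. Each camera call takes 0.05 s, during which the arm holds its last target. There are 200 camera calls.

## Working session

There is one attempt and no reset: what is moved stays moved. The work goes in short steps, Python scripts to look and compute and a tool call to move; the robot and the scene stay as the last step left them, time stands still between calls to the robot, and variables do not carry over. Pictures are saved under pics/ and viewed, about 8 in all and at most 12, crops included, and the job is handed in when it is done.

Besides the shell and the picture viewer there is one more tool, called after "Call:" as name(argument=value, ...), one argument or row to a line, values as JSON. arm_command: Moves the arm, as the interface text tells. Its arguments: {"type":"object","properties":{"increments":{"type":"array","items":{"type":"array"}}},"required":["increments"]}

```bash
mkdir -p pics; ls; cat > h.py <<'E'
import numpy as np, cv2
from bench import readout, imaging, arm
from scipy.spatial.transform import Rotation as R
def cam(name, st=None):
    c=imaging.camera_info(name); f=192/np.tan(np.radians(c['vfov'])/2)
    if name=='wrist':
        T=np.array(c['T_tool_cam']); Rt=R.from_quat(st['ee_rot']).as_matrix()
        return f,c['cx'],c['cy'],Rt@T[:3,3]+np.array(st['position']),Rt@T[:3,:3]
    return f,c['cx'],c['cy'],np.array(c['eye']),np.array(c['rotation'])
def ray(C,u,v,z):
    f,cx,cy,e,Rm=C; d=Rm@np.array([(u-cx)/f,(v-cy)/f,1]); return e+d*(z-e[2])/d[2]
def cloud(C,D):
    f,cx,cy,e,Rm=C; v,u=np.mgrid[:384,:512]; P=np.stack([(u-cx)/f*D,(v-cy)/f*D,D],-1); return P@Rm.T+e
def proj(C,p):
    f,cx,cy,e,Rm=C; q=Rm.T@(np.array(p)-e); return f*q[0]/q[2]+cx,f*q[1]/q[2]+cy
def grab(name,tag):
    st=readout.read_state(); I,D=imaging.get_image(name); cv2.imwrite(f'pics/{tag}.png',I); np.savez(f'{tag}.npz',I=I,D=D,st=st); return st,I,D,cam(name,st)
E
python3 - <<'E'
from h import *
ims=[]
for n in ['scene','side','wrist']:
    st,I,D,C=grab(n,n+'0'); ims.append(I); print(n,C)
print(st)
cv2.imwrite('pics/a.png',cv2.resize(ims[0],(800,600)));
E
```

```text
pics
scene (np.float64(485.23854483724347), 250.5927017236554, 189.72942739992232, array([1308.57201383, -271.82556021, 1260.93876902]), array([ 0.76533364,  0.57126206, -0.18116801, -0.23473866]))
side (np.float64(373.0264549323225), 249.40179402730172, 189.1716467278984, array([  32.04707945, -584.49297889,  639.92649184]), array([ 0.83800234, -0.31171271,  0.16754492, -0.4153504 ]))
wrist (np.float64(309.2553883153017), 255.28831064089917, 191.24749748185184, array([624.33550981, -82.41598678, 372.64079882]), array([[-9.99999536e-01, -2.18297566e-04, -9.38409065e-04],
       [-5.09089536e-04,  9.46640830e-01,  3.22290056e-01],
       [ 8.17981202e-04,  3.22290384e-01, -9.46640502e-01]]))
{'clock': 0.1, 'joints': array([ 2.58639922e-01,  3.85489133e-01,  6.76185207e-03, -4.37738720e-04,
       -1.19400569e+00, -2.58594085e-01]), 'joint_vel': array([-0.00030262, -0.00277024,  0.00327745,  0.00202788, -0.00084163,
       -0.00037032]), 'joint_efforts': array([-2.41840362e-04, -3.93318665e+01,  1.88929778e+01,  4.19793829e+00,
       -2.58899068e-03, -3.31562532e-06]), 'position': array([6.24476596e+02, 4.24497338e-02, 2.30324600e+02]), 'ee_rot': array([-0.49950226,  0.50054822,  0.50043944,  0.4995091 ]), 'contact_force': array([-0.31960263, -0.10964708,  0.19858024]), 'wrist_torque': array([0.00367572, 0.01502461, 0.02564194]), 'gripper_width': 85.65756967683186}
```

View pics/a.png

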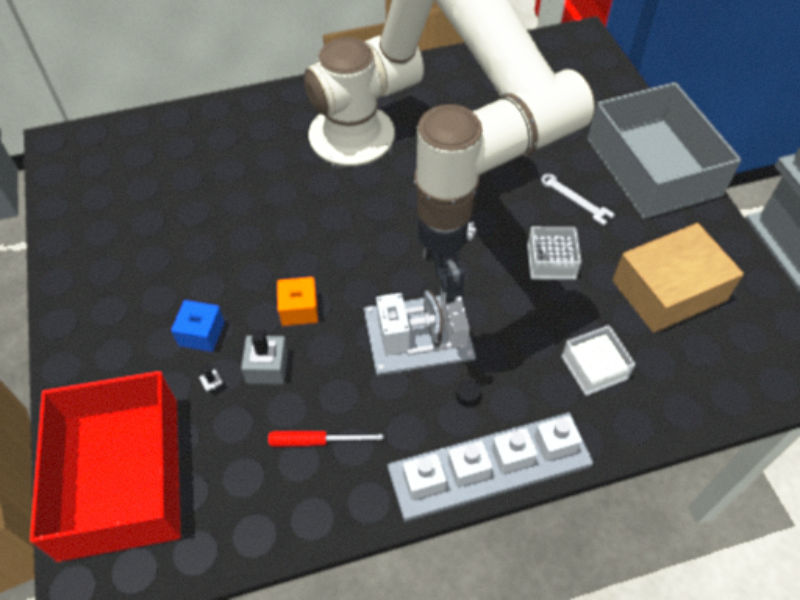

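View pics/side0.png

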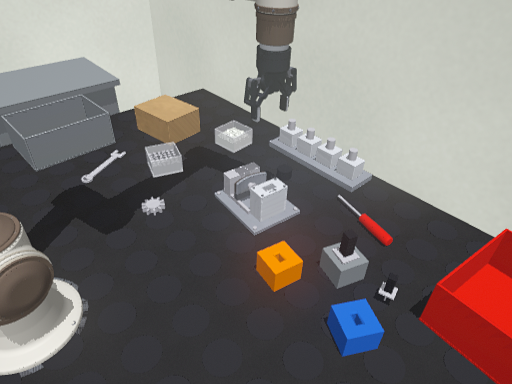

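The scene view shows the fixture at about (420,330)/800px, the grey stand with the tool at (262,355), blue and orange decoy stands, and the small decoy tool lying at (210,380). In the side view the cover is at (268,195), and the stand at (344,262).

```bash
sed -i "s/np.array(c\['rotation'\])$/(lambda r: R.from_quat(r).as_matrix() if r.size==4 else r)(np.array(c['rotation']))/" h.py
python3 - <<'E'
from h import *
out=[]
for n,b1,b2 in [('scene',(150,205,188,248),(225,180,310,242)),('side',(315,225,372,290),(210,155,302,230))]:
    z=np.load(n+'0.npz',allow_pickle=True); C=cam(n); P=cloud(C,z['D'])
    Z=P[...,2]; hsv=cv2.cvtColor(z['I'],cv2.COLOR_BGR2HSV)
    print(n,'bench z',np.median(Z[300:380,100:300][z['D'][300:380,100:300]>0]))
    for nm,b,lo,hi in [('stand',b1,50,60),('handle',b1,75,140),('cover',b2,85,96),('base',b2,5,18),('anvil',b2,71,80)]:
        m=np.zeros(Z.shape,bool); m[b[1]:b[3],b[0]:b[2]]=1; m&=(Z>lo)&(Z<hi)&(z['D']>0)
        q=P[m]
        if len(q)<5: print(nm,len(q)); continue
        r=cv2.minAreaRect(q[:,:2].astype(np.float32)); print(n,nm,len(q),np.median(q,0).round(1),[np.round(a,1) for a in r])
    x0,y0,x1,y1=min(b1[0],b2[0])-8,min(b1[1],b2[1])-8,max(b1[2],b2[2])+8,max(b1[3],b2[3])+8
    c=z['I'][y0:y1,x0:x1]; out.append(cv2.resize(c,(800,300),interpolation=cv2.INTER_CUBIC) if 0 else cv2.resize(c,None,fx=3.6,fy=3.6,interpolation=cv2.INTER_CUBIC)); print('crop',x0,y0)
w=max(o.shape[1] for o in out); o=np.vstack([cv2.copyMakeBorder(o,0,0,0,w-o.shape[1],0) for o in out]); s=min(800/o.shape[1],600/o.shape[0]);cv2.imwrite('pics/b.png',cv2.resize(o,None,fx=s,fy=s)); print(s*3.6,[q.shape for q in out])
E
```

```text
scene bench z 1.0626015365060084
scene stand 325 [ 574.8 -308.6   56.4] [array([ 561.5, -312.2]), array([71.5, 73. ]), np.float64(72.2)]
scene handle 134 [ 568.7 -311.7  109.7] [array([ 563. , -312.2]), array([23.7, 25.1]), np.float64(69.7)]
scene cover 322 [574.9 -65.5  91.3] [array([570.1, -65.6]), array([46.5, 85.7]), np.float64(84.1)]
scene base 1573 [608.  -25.3  12.5] [array([562.1, -12.1]), array([261.3, 220.8]), np.float64(73.1)]
scene anvil 353 [593.4  35.3  76.4] [array([575. ,  -9.6]), array([160.2,  99.3]), np.float64(81.7)]
crop 142 172
side bench z 0.7071162789200685
side stand 534 [ 545.3 -327.    55.5] [array([ 560.9, -313. ]), array([71.3, 71.7]), np.float64(71.0)]
side handle 298 [ 553.5 -317.1  104.1] [array([ 560.3, -313.8]), array([23.9, 24.1]), np.float64(71.1)]
side cover 386 [564.5 -69.2  90.4] [array([568.7, -67.1]), array([48.9, 83.4]), np.float64(82.2)]
side base 1238 [529.4 -54.2  12.3] [array([644.2,   6.3]), array([303.5, 303.4]), np.float64(68.7)]
side anvil 540 [573.9  33.8  75.6] [array([575.3, -11.8]), array([159.3, 101.5]), np.float64(84.3)]
crop 202 147
2.5531914893617023 [(302, 634, 3), (544, 641, 3)]
```

View pics/b.png

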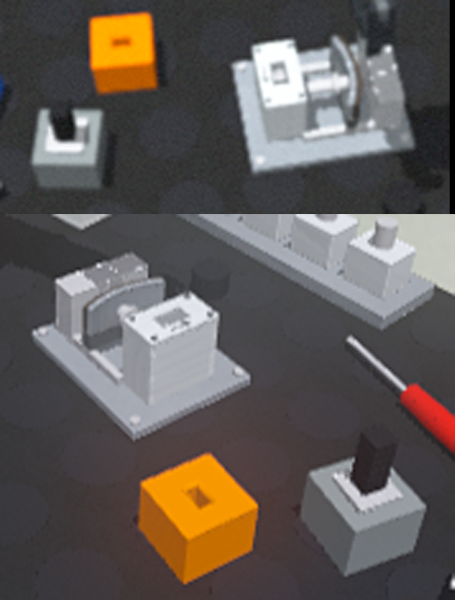

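View pics/wrist0.png

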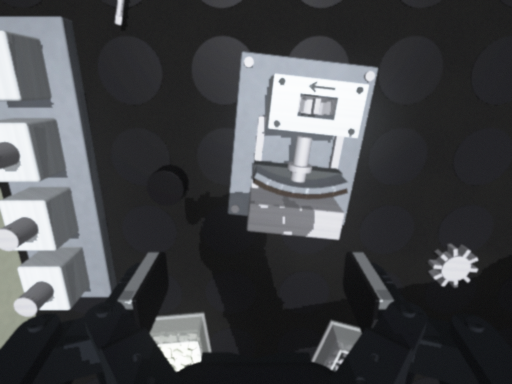

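```bash
python3 - <<'E'
from h import *
z=np.load('wrist0.npz',allow_pickle=True); st=z['st'].item(); C=cam('wrist',st); P=cloud(C,z['D']); Z=P[...,2]
print(R.from_quat(st['ee_rot']).as_matrix().round(3))
m=(Z>86)&(Z<95)&(z['D']>0)&(abs(P[...,0]-569)<70)&(abs(P[...,1]+66)<45); q=P[m]
r=cv2.minAreaRect(q[:,:2].astype(np.float32)); print(len(q),np.median(q,0),r)
cs=cv2.findContours(m.astype(np.uint8),cv2.RETR_CCOMP,cv2.CHAIN_APPROX_NONE)[0]
for c in cs:
  if len(c)>20:
    w=np.array([ray(C,u,v,90)[:2] for u,v in c[:,0]],np.float32); rr=cv2.minAreaRect(w); print(len(c),cv2.boundingRect(c),[np.round(a,1) for a in rr])
# anvil face / shoe
m=(Z>70)&(Z<82)&(z['D']>0)&(abs(P[...,0]-580)<70)&(P[...,1]>-35)&(P[...,1]<80); q=P[m]; print('anvil',len(q),[np.round(a,1) for a in cv2.minAreaRect(q[:,:2].astype(np.float32))])
E
```

```text
[[-0.002 -1.     0.   ]
 [-0.     0.     1.   ]
 [-1.     0.002 -0.   ]]
4127 [569.50051481 -66.51551004  89.75724905] ((569.2100219726562, -64.99305725097656), (46.145538330078125, 82.43616485595703), 83.86544799804688)
287 (268, 74, 101, 64) [array([569.5, -65.1]), array([45.9, 82.1]), np.float64(83.9)]
121 (296, 92, 43, 29) [array([570.1, -65.2]), array([21.4, 35.2]), np.float64(84.0)]
anvil 3927 [array([580.3,  36.7]), array([65.3, 99.9]), np.float64(83.6)]
```

The wrist view shows the cover with its slot at about (318,106) and the arrow pointing to image left, which is world +x. So the slot is at about (570,-65,90) with yaw -6°. Next I move over the stand.

Call:
arm_command(
  increments=[
    [[0, 0, -5], [-10, -46, -4], 0],
    [[0, 0, -10], [-20, -92, -8], 0],
    [[0, 0, -15], [-29, -138, -12], 0],
    [[0, 0, -18.8], [-39, -185, -18], 0],
    [[0, 0, -18.8], [-49, -233, -23], 0],
  ],
)

```text
clock: 0.65
position: [574.8, -234.4, 207.0]
ee_rot: [-0.411, 0.576, 0.412, 0.575]
contact_force: [1.0, 0.2, 0.8]
gripper_width: 85.0
```

Call:
arm_command(
  increments=[
    [[0, 0, 0], [-7, -40, -7], 0],
    [[0, 0, 0], [-14, -80, -7], 0],
    [[0, 0, 0], [-14, -80, -7], 0],
    [[0, 0, 0], [-14, -80, -7], 0],
    [[0, 0, 0], [-14, -80, -7], 0],
  ],
)

```text
clock: 1.15
position: [560.9, -313.7, 199.8]
ee_rot: [-0.411, 0.575, 0.412, 0.574]
contact_force: [-0.3, 0.3, 0.4]
gripper_width: 85.3
```

```bash
cat > stand.py <<'E'
from h import *
import sys
st,I,D,C=grab('wrist',sys.argv[1]); P=cloud(C,D); Z=P[...,2]
print(st['clock'],st['position'].round(1),R.from_quat(st['ee_rot']).as_matrix().round(3).tolist(),st['contact_force'].round(1),st['gripper_width'])
near=(D>0)&(np.hypot(P[...,0]-561,P[...,1]+313)<62)
for nm,lo,hi in [('stand',51,57.5),('flange',58.5,65),('handletop',113,121)]:
    m=near&(Z>lo)&(Z<hi); q=P[m]
    if len(q)>20: print(nm,len(q),np.median(q[:,2]).round(1),[np.round(a,1) for a in cv2.minAreaRect(q[:,:2].astype(np.float32))])
E
python3 stand.py w1
```

```text
1.15 [ 560.9 -313.7  199.8] [[-0.002, -0.947, 0.322], [0.001, 0.322, 0.947], [-1.0, 0.003, 0.0]] [-0.3  0.3  0.4] 85.30931601002457
stand 2865 54.8 [array([ 561.1, -311.6]), array([70.7, 70.1]), np.float64(72.1)]
flange 1044 60.8 [array([ 560.9, -311.9]), array([42.2, 42.1]), np.float64(71.8)]
handletop 750 116.6 [array([ 560.9, -312.3]), array([21.6, 21.9]), np.float64(71.8)]
```

Call:
arm_command(
  increments=[
    [[0, 0, 0.6], [0, 1.6, -40], 0],
    [[0, 0, 0.6], [0, 1.6, -80], 0],
    [[0, 0, 0.6], [0, 1.6, -115], 0],
    [[0, 0, 0.6], [0, 1.6, -133], 0],
    [[0, 0, 0.6], [0, 1.6, -133], 0],
  ],
)

```text
clock: 1.7
position: [559.5, -309.6, 63.9]
ee_rot: [-0.413, 0.574, 0.418, 0.571]
contact_force: [0.2, 1.7, -0.4]
gripper_width: 85.6
```

Call:
arm_command(
  increments=[
    [[0, 0, 0], [0, 0, 0], 0.3],
    [[0, 0, 0], [0, 0, 0], 0.7],
    [[0, 0, 0], [0, 0, 0], 1],
    [[0, 0, 0], [0, 0, 0], 1],
    [[0, 0, 0], [0, 0, 0], 1],
  ],
)

```text
clock: 2.2
position: [560.4, -310.0, 65.2]
ee_rot: [-0.414, 0.573, 0.417, 0.571]
contact_force: [0.2, 0.8, 6.6]
gripper_width: 21.1
```

Call:
arm_command(
  increments=[
    [[0, 0, 0], [0, 0, 0], 1],
    [[0, 0, 0], [0, 0, 0], 1],
    [[0, 0, 0], [0, 0, 0], 1],
    [[0, 0, 0], [0, 0, 0], 1],
    [[0, 0, 0], [0, 0, 0], 1],
  ],
)

```text
clock: 2.7
position: [560.3, -310.0, 65.3]
ee_rot: [-0.413, 0.574, 0.417, 0.571]
contact_force: [-0.8, 0.4, 2.3]
gripper_width: 21.3
```

Call:
arm_command(
  increments=[
    [[0, 0, 0], [0, 0, 15], 1],
    [[0, 0, 0], [0, 0, 35], 1],
    [[0, 0, 0], [0, 0, 70], 1],
    [[0, 0, 0], [0, 0, 110], 1],
    [[0, 0, 0], [0, 0, 125], 1],
  ],
)

```text
clock: 3.2
position: [562.0, -310.9, 194.6]
ee_rot: [-0.416, 0.572, 0.415, 0.572]
contact_force: [0.2, -0.7, -0.4]
gripper_width: 21.2
```

```bash
python3 - <<'E'
from h import *
st,I,D,C=grab('side','s2'); print(st['position'],st['contact_force'],st['gripper_width'])
p=np.array(st['position'])
u,v=map(int,proj(C,p-[0,0,20])); print(u,v)
a=cv2.resize(I[v-70:v+60,u-65:u+65],(590,590),interpolation=cv2.INTER_CUBIC)
cv2.imwrite('pics/c.png',a)
E
```

```text
[ 561.96146797 -310.85615861  194.58655495] [ 0.16579744 -0.6514579  -0.41412383] 21.158110014940693
355 211
```

View pics/c.png

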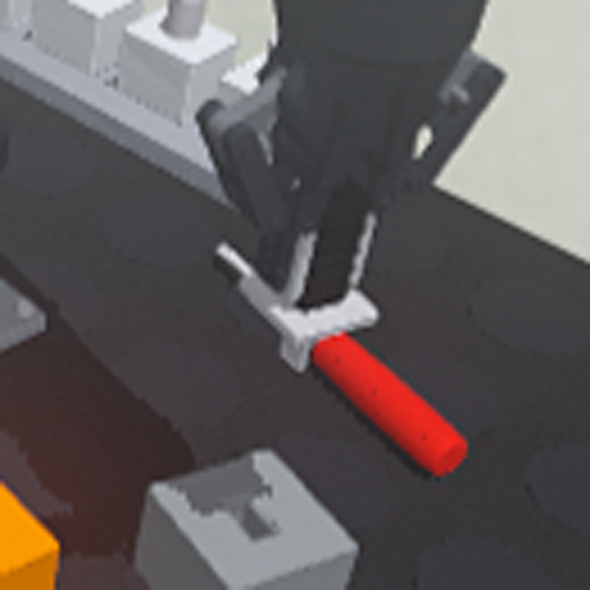

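The crop shows the tool held, with flange at (328,312), blade at about (295,350), and the emptied socket at (258,520). The blade direction is unclear, so I'll read the socket and tool from depth.

```bash
python3 - <<'E'
from h import *
z=np.load('s2.npz',allow_pickle=True); st=z['st'].item()
def rep(n,D,I):
    C=cam(n,st);P=cloud(C,D);Z=P[...,2]
    near=(D>0)&(np.hypot(P[...,0]-561,P[...,1]+312)<60)
    # tool parts
    for lo in range(120,200,5):
        m=near&(Z>lo)&(Z<=lo+5); q=P[m]
        if len(q)>3: print(n,lo,len(q),q.mean(0).round(1),[np.round(a,1) for a in cv2.minAreaRect(q[:,:2].astype(np.float32))])
    # socket: rays through stand top plane whose depth lies deeper
    v,u=np.mgrid[:384,:512]; f,cx,cy,e,Rm=C
    d=np.stack([(u-cx)/f,(v-cy)/f,np.ones(u.shape)],-1)@Rm.T; T=e+d*((55-e[2])/d[...,2])[...,None]
    m=(np.abs(T[...,0]-561)<22)&(np.abs(T[...,1]+312)<22)&(Z<50)&(D>0); q=T[m]
    if len(q)>5: print(n,'socket',len(q),[np.round(a,1) for a in cv2.minAreaRect(q[:,:2].astype(np.float32))])
rep('side',z['D'],z['I'])
_,I,D,_=grab('scene','sc2'); rep('scene',D,I)
E
```

```text
side 155 15 [ 559.3 -314.   157.4] [array([ 558.9, -313.1]), array([14. ,  4.9]), np.float64(82.2)]
side 160 10 [ 558.9 -314.8  162.3] [array([ 559.1, -314.3]), array([14.6,  1.3]), np.float64(76.2)]
side 165 5 [ 558.2 -319.2  166.9] [array([ 558.3, -319.2]), array([2.6, 3.6]), np.float64(19.3)]
side 185 69 [ 547.7 -319.9  188.2] [array([ 547.9, -320. ]), array([28. , 56.6]), np.float64(29.4)]
side 190 150 [ 553.9 -320.2  191.3] [array([ 560.1, -314.5]), array([41.1, 43. ]), np.float64(70.7)]
side 195 27 [ 553.8 -320.6  197.8] [array([ 557.4, -321.1]), array([ 8.1, 35.2]), np.float64(62.5)]
side socket 32 [array([ 557.9, -314.1]), array([19.5,  9. ]), np.float64(65.2)]
scene 155 4 [ 563.1 -312.8  156.7] [array([ 563.1, -312.7]), array([11.5,  0.6]), np.float64(65.3)]
scene 185 11 [ 572.  -309.9  189. ] [array([ 560.7, -311.1]), array([37.2, 41.3]), np.float64(74.5)]
scene 190 80 [ 569.9 -308.6  192.7] [array([ 561.9, -311.6]), array([40.8, 44.8]), np.float64(69.5)]
scene 195 14 [ 574.9 -308.6  196.3] [array([ 576.3, -312.3]), array([21.5, 46.4]), np.float64(22.2)]
scene socket 21 [array([ 564.1, -307.6]), array([26. ,  8.9]), np.float64(80.7)]
```

```bash
python3 - <<'E'
from h import *
z=np.load('wrist0.npz',allow_pickle=True); st=z['st'].item(); C=cam('wrist',st); P=cloud(C,z['D'])
a=np.radians(-6.1); q=P[92:122,290:342].reshape(-1,3); q=q[q[:,2]<84]
d=q[:,:2]-[569.8,-65.2]; sx=d@[np.cos(a),np.sin(a)]; sy=d@[-np.sin(a),np.cos(a)]
for lo in np.arange(-18,18,2):
    m=(sx>=lo)&(sx<lo+2)&(abs(sy)<14)
    if m.sum(): print(lo,m.sum(),q[m,2].max().round(1),np.median(q[m,2]).round(1),sy[m].min().round(1),sy[m].max().round(1))
I=z['I'][85:130,285:350]; 
s=__import__('bench').readout.read_state(); print(s['position'],R.from_quat(s['ee_rot']).as_matrix().round(4).tolist())
v=np.arctan2(*(-R.from_quat(s['ee_rot']).as_matrix()[[1,0],1]));print(np.degrees(v))
cv2.imwrite('pics/d.png',cv2.resize(I,None,fx=9,fy=9,interpolation=cv2.INTER_CUBIC))
E
```

```text
-18 49 72.1 70.3 -9.5 13.3
-16 48 71.3 68.3 -9.4 13.6
-14 42 69.4 66.3 -7.9 7.3
-12 39 66.4 64.4 -7.6 7.3
-10 32 67.0 64.5 -7.9 7.6
-8 13 66.4 65.2 -8.6 12.0
-6 32 78.1 76.5 -9.5 12.0
-4 50 79.1 77.1 -9.3 12.0
-2 66 78.7 76.3 -9.1 12.2
0 66 76.1 66.7 -9.7 13.1
2 54 68.3 66.0 -9.6 13.4
4 61 67.5 65.1 -9.5 13.5
6 39 67.0 65.1 -9.0 12.4
8 31 69.9 67.9 -7.9 7.6
10 30 73.4 71.5 -7.9 8.1
12 32 75.4 73.7 -7.8 6.4
14 1 73.9 73.9 1.9 1.9
[ 561.60704853 -310.46203369  193.17461859] [[-0.0004, -0.9508, 0.3097], [0.0003, 0.3097, 0.9508], [-1.0, 0.0005, 0.0002]]
-18.04345864930377
```

View pics/d.png

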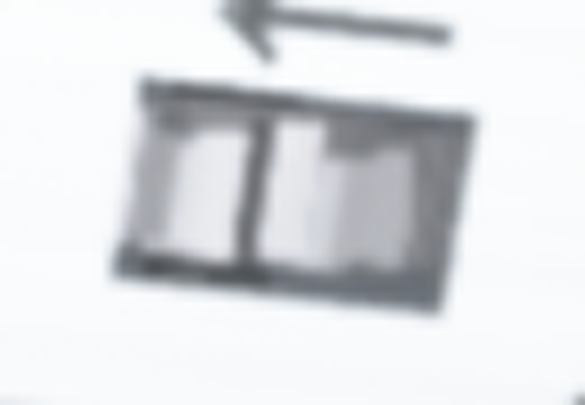

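The crop shows one tooth near the slot's middle (about -2.5 mm) with free gaps on both sides, so inserting at -11 is clear. I now read the shoe gap from the same image to predict the end, and move the tool above the slot.

```bash
python3 - <<'E'
from h import *
z=np.load('wrist0.npz',allow_pickle=True); st=z['st'].item(); C=cam('wrist',st); P=cloud(C,z['D']).reshape(-1,3); I=z['I'].reshape(-1,3)
a=np.radians(-6.1)
d=P[:,:2]-[569.8,-65.2]; sx=d@[np.cos(a),np.sin(a)]; sy=d@[-np.sin(a),np.cos(a)]
for x0 in (-15,15):
  for lo in np.arange(66,116,2):
    m=(sx>x0-6)&(sx<x0+6)&(sy>=lo)&(sy<lo+2)
    if m.sum(): print(x0,lo,m.sum(),np.percentile(P[m,2],[5,50,95]).round(0),I[m].mean().round())
E
```

```text
-15 66 249 [152. 298. 300.] 33.0
-15 68 239 [ 36. 298. 300.] 35.0
-15 70 149 [145. 298. 299.] 30.0
-15 72 38 [ 43. 170. 298.] 69.0
-15 74 27 [ 43.  44. 296.] 74.0
-15 76 23 [ 43.  44. 294.] 91.0
-15 78 99 [44. 59. 75.] 104.0
-15 80 42 [49. 74. 75.] 138.0
-15 82 21 [74. 75. 76.] 178.0
-15 84 17 [74. 75. 76.] 158.0
-15 86 18 [72. 73. 73.] 91.0
-15 88 21 [72. 73. 74.] 73.0
-15 90 16 [72. 73. 74.] 82.0
-15 92 2 [71. 71. 72.] 84.0
-15 102 127 [45. 62. 75.] 120.0
-15 104 23 [74. 75. 77.] 155.0
-15 106 20 [75. 76. 77.] 153.0
-15 108 21 [75. 76. 77.] 147.0
-15 110 18 [75. 76. 77.] 149.0
-15 112 22 [74. 76. 76.] 149.0
-15 114 21 [75. 76. 77.] 144.0
15 66 25 [11. 12. 55.] 166.0
15 68 68 [11. 32. 45.] 103.0
15 70 30 [11. 43. 45.] 118.0
15 72 21 [43. 44. 45.] 109.0
15 74 17 [43. 44. 45.] 108.0
15 76 18 [42. 43. 44.] 108.0
15 78 103 [44. 59. 75.] 106.0
15 80 31 [51. 75. 76.] 164.0
15 82 19 [74. 75. 76.] 178.0
15 84 16 [73. 74. 76.] 144.0
15 86 19 [72. 73. 74.] 87.0
15 88 23 [72. 73. 74.] 73.0
15 90 16 [71. 73. 73.] 82.0
15 102 139 [41. 60. 75.] 117.0
15 104 25 [74. 76. 77.] 136.0
15 106 18 [74. 76. 77.] 134.0
15 108 20 [75. 76. 77.] 133.0
15 110 23 [75. 76. 77.] 133.0
15 112 18 [74. 76. 77.] 142.0
15 114 21 [75. 76. 77.] 152.0
```

Call:
arm_command(
  increments=[
    [[0, 0, 4], [0, 50, 2], 1],
    [[0, 0, 8], [0, 100, 2], 1],
    [[0, 0, 12], [0, 150, 2], 1],
    [[0, 0, 12], [-2, 200, 2], 1],
    [[0, 0, 12], [-4, 225, 2], 1],
  ],
)

```text
clock: 3.8
position: [556.2, -82.2, 193.0]
ee_rot: [-0.472, 0.526, 0.475, 0.524]
contact_force: [0.4, 0.5, -0.5]
gripper_width: 21.3
```

Call:
arm_command(
  increments=[
    [[0, 0, 0], [0, 23, -10], 1],
    [[0, 0, 0], [0, 23, -10], 1],
    [[0, 0, 0], [0, 23, -20], 1],
    [[0, 0, 0], [0, 23, -20], 1],
    [[0, 0, 0], [0, 23, -20], 1],
  ],
)

```text
clock: 4.3
position: [555.8, -60.2, 172.0]
ee_rot: [-0.472, 0.527, 0.475, 0.524]
contact_force: [0.0, -0.4, -0.8]
gripper_width: 21.5
```

```bash
cat > s.py <<'E'
from h import *
s=readout.read_state(); p=s['position']; M=R.from_quat(s['ee_rot']).as_matrix()
yaw=np.degrees(np.arctan2(-M[1,1],-M[0,1])); a=np.radians(-6.1); d=p[:2]-[569.8,-65.2]
f=s['contact_force']; ex=[np.cos(a),np.sin(a)]; ey=[-np.sin(a),np.cos(a)]
print('t',s['clock'],'p',p.round(1),'yaw',yaw.round(2),'tilt',M[:,0].round(4),'sx,sy',(d@ex).round(2),(d@ey).round(2),'tipz',(p[2]-42.3).round(1),'Fx,Fy,Fz',(f[:2]@ex).round(1),(f[:2]@ey).round(1),f[2].round(1),'tq',s['wrist_torque'].round(2),'w',s['gripper_width'])
E
python3 s.py
```

```text
t 4.3 p [555.8 -60.2 172. ] yaw -5.99 tilt [-6.1e-03  6.0e-04 -1.0e+00] sx,sy -14.5 3.48 tipz 129.7 Fx,Fy,Fz 0.1 -0.4 -0.8 tq [-0.01  0.02 -0.01] w 21.510895324302236
```

Call:
arm_command(
  increments=[
    [[0, 0, 0], [3, -1.8, -10], 1],
    [[0, 0, 0], [3, -1.8, -20], 1],
    [[0, 0, 0], [3, -1.8, -28], 1],
    [[0, 0, 0], [3, -1.8, -30], 1],
    [[0, 0, 0], [3, -1.8, -30], 1],
  ],
)

```text
clock: 4.8
position: [558.5, -62.1, 141.4]
ee_rot: [-0.471, 0.527, 0.475, 0.524]
contact_force: [0.0, -0.2, -1.0]
gripper_width: 20.9
```

```bash
python3 s.py; python3 - <<'E'
from h import *
a=np.radians(-6.1); ex=np.array([np.cos(a),np.sin(a)]); ey=np.array([-np.sin(a),np.cos(a)])
for n in ['side','scene']:
    st,I,D,C=grab(n,n+'3'); P=cloud(C,D); p=st['position']
    m=(D>0)&(np.hypot(P[...,0]-p[0],P[...,1]-p[1])<40)
    for nm,lo,hi in [('flange top',p[2]-6,p[2]-1.5),('blade',p[2]-41,p[2]-12)]:
        q=P[m&(P[...,2]>lo)&(P[...,2]<hi)]; d=q[:,:2]-[569.8,-65.2]; x=d@ex;y=d@ey
        if len(q): print(n,nm,len(q),'x',np.percentile(x,[2,50,98]).round(1),'y',np.percentile(y,[2,50,98]).round(1))
E
```

```text
t 4.8 p [558.5 -62.1 141.4] yaw -5.99 tilt [-7.3e-03  3.0e-04 -1.0e+00] sx,sy -11.58 1.86 tipz 99.1 Fx,Fy,Fz 0.0 -0.2 -1.0 tq [0.   0.01 0.01] w 20.940807311681993
side flange top 95 x [-33.3 -21.4   8. ] y [-21.3 -11.8  15.8]
side blade 20 x [-15.2 -13.8 -11.4] y [-8.9 -5.6  5.4]
scene flange top 61 x [-31.4   1.2  10.8] y [-20.  -11.1  19.9]
scene blade 4 x [-11.4 -11.  -10.6] y [-3.1  1.   5.2]
```

Call:
arm_command(
  increments=[
    [[0, 0, 0], [1, 0, -6], 1],
    [[0, 0, 0], [1, 0, -12], 1],
    [[0, 0, 0], [1, 0, -16], 1],
    [[0, 0, 0], [1, 0, -18], 1],
    [[0, 0, 0], [1, 0, -18], 1],
  ],
)

```text
clock: 5.4
position: [559.8, -62.0, 123.8]
ee_rot: [-0.472, 0.527, 0.475, 0.524]
contact_force: [0.1, -0.6, -1.2]
gripper_width: 21.5
```

Call:
arm_command(
  increments=[
    [[0, 0, 0], [0, 0, -3], 1],
    [[0, 0, 0], [0, 0, -6], 1],
    [[0, 0, 0], [0, 0, -9], 1],
    [[0, 0, 0], [0, 0, -11], 1],
    [[0, 0, 0], [0, 0, -11], 1],
  ],
)

```text
clock: 5.9
position: [559.5, -62.0, 112.4]
ee_rot: [-0.471, 0.527, 0.475, 0.524]
contact_force: [-0.4, -0.3, -1.1]
gripper_width: 21.4
```

```bash
python3 s.py
```

```text
t 5.9 p [559.5 -62.  112.4] yaw -5.98 tilt [-7.3e-03  2.0e-04 -1.0e+00] sx,sy -10.57 2.04 tipz 70.1 Fx,Fy,Fz -0.4 -0.3 -1.1 tq [ 0.01 -0.   -0.05] w 21.410090766131127
```

Call:
arm_command(
  increments=[
    [[0, 0, 0], [1.5, -0.2, 0], 1],
    [[0, 0, 0], [3, -0.3, 0], 1],
    [[0, 0, 0], [4.5, -0.5, 0], 1],
    [[0, 0, 0], [6, -0.6, 0], 1],
    [[0, 0, 0], [7, -0.7, 0], 1],
  ],
)

```text
clock: 6.4
position: [564.3, -62.9, 111.8]
ee_rot: [-0.47, 0.529, 0.476, 0.522]
contact_force: [-5.8, 1.0, 1.9]
gripper_width: 21.7
```

```bash
python3 s.py
```

```text
t 6.4 p [564.3 -62.9 111.8] yaw -6.02 tilt [-1.270e-02  1.000e-04 -9.999e-01] sx,sy -5.68 1.73 tipz 69.5 Fx,Fy,Fz -5.9 0.3 1.9 tq [ 0.36  1.82 -0.  ] w 21.654578400509553
```

Call:
arm_command(
  increments=[
    [[0, 0, 0], [1.5, -0.2, 0], 1],
    [[0, 0, 0], [3, -0.3, 0], 1],
    [[0, 0, 0], [4.5, -0.5, 0], 1],
    [[0, 0, 0], [6, -0.6, 0], 1],
    [[0, 0, 0], [7, -0.7, 0], 1],
  ],
)

```text
clock: 6.9
position: [568.9, -63.8, 111.4]
ee_rot: [-0.469, 0.531, 0.477, 0.521]
contact_force: [-6.6, 2.4, 3.0]
gripper_width: 21.5
```

```bash
python3 s.py
```

```text
t 6.9 p [568.9 -63.8 111.4] yaw -6.05 tilt [-1.870e-02 -2.000e-04 -9.998e-01] sx,sy -1.01 1.33 tipz 69.1 Fx,Fy,Fz -6.8 1.6 3.0 tq [ 0.44  2.26 -0.07] w 21.45198569611945
```

Call:
arm_command(
  increments=[
    [[0, -0.5, 0], [2, -0.1, 0], 1],
    [[0, -1, 0], [4, -0.2, 0.5], 1],
    [[0, -1, 0], [6, -0.3, 0.5], 1],
    [[0, -1, 0], [8, -0.5, 0.5], 1],
    [[0, -1, 0], [9, -0.6, 0.5], 1],
  ],
)

```text
clock: 7.4
position: [574.5, -64.6, 110.4]
ee_rot: [-0.47, 0.529, 0.475, 0.523]
contact_force: [-6.7, 1.0, -0.1]
gripper_width: 21.1
```

```bash
python3 s.py
```

```text
t 7.4 p [574.5 -64.6 110.4] yaw -6.11 tilt [-9.8e-03 -4.0e-04 -1.0e+00] sx,sy 4.64 1.07 tipz 68.1 Fx,Fy,Fz -6.8 0.3 -0.1 tq [ 0.38  2.31 -0.01] w 21.100244704867258
```

Call:
arm_command(
  increments=[
    [[0, -0.5, 0], [2, -0.1, 0], 1],
    [[0, -0.6, 0], [4, -0.2, 0.3], 1],
    [[0, -0.6, 0], [6, -0.3, 0.5], 1],
    [[0, -0.6, 0], [8, -0.5, 0.5], 1],
    [[0, -0.6, 0], [8.5, -0.6, 0.5], 1],
  ],
)

```text
clock: 7.9
position: [579.5, -65.4, 109.2]
ee_rot: [-0.471, 0.528, 0.474, 0.524]
contact_force: [-7.0, 1.1, -0.0]
gripper_width: 21.5
```

```bash
python3 s.py
```

```text
t 7.9 p [579.5 -65.4 109.2] yaw -6.17 tilt [-8.3e-03 -5.0e-04 -1.0e+00] sx,sy 9.68 0.83 tipz 66.9 Fx,Fy,Fz -7.1 0.4 -0.0 tq [ 0.43  2.37 -0.02] w 21.547957915110693
```

Call:
arm_command(
  increments=[
    [[0, 0, 0], [-1.5, 0.2, 0], 1],
    [[0, -0.5, 0], [-3, 0.3, 1], 1],
    [[0, -0.5, 0], [-4, 0.4, 6], 1],
    [[0, -0.5, 0], [-4, 0.4, 12], 1],
    [[0, -0.5, 0], [-4, 0.4, 16], 1],
  ],
)

```text
clock: 8.4
position: [576.5, -64.9, 126.5]
ee_rot: [-0.473, 0.525, 0.472, 0.527]
contact_force: [-0.3, -0.1, -0.4]
gripper_width: 21.7
```

```bash
python3 s.py
```

```text
t 8.4 p [576.5 -64.9 126.5] yaw -6.15 tilt [ 3.1e-03 -5.0e-04 -1.0e+00] sx,sy 6.61 0.97 tipz 84.2 Fx,Fy,Fz -0.3 -0.1 -0.4 tq [0.01 0.03 0.01] w 21.69923077441646
```

Call:
arm_command(
  increments=[
    [[0, 0, 0], [-4, 0.7, 0], 1],
    [[0, 0, 0], [-8, 1.4, 0], 1],
    [[0, 0, 0], [-12, 2.1, 0], 1],
    [[0, 0, 0], [-13.7, 2.4, 0], 1],
    [[0, 0, 0], [-13.7, 2.4, 0], 1],
  ],
)

```text
clock: 8.9
position: [562.3, -62.5, 126.4]
ee_rot: [-0.473, 0.526, 0.472, 0.527]
contact_force: [0.2, 0.1, -0.8]
gripper_width: 21.2
```

```bash
python3 s.py
```

```text
t 8.9 p [562.3 -62.5 126.4] yaw -6.15 tilt [ 2.6e-03 -5.0e-04 -1.0e+00] sx,sy -7.72 1.87 tipz 84.1 Fx,Fy,Fz 0.2 0.2 -0.8 tq [-0.06 -0.02 -0.03] w 21.152241070472915
```

Call:
arm_command(
  increments=[
    [[0, 0, 0], [0, 0, -3], 1],
    [[0, 0, 0], [0, 0, -6], 1],
    [[0, 0, 0], [0, 0, -9], 1],
    [[0, 0, 0], [0, 0, -11], 1],
    [[0, 0, 0], [0, 0, -11], 1],
  ],
)

```text
clock: 9.4
position: [562.1, -62.6, 114.9]
ee_rot: [-0.473, 0.526, 0.472, 0.526]
contact_force: [0.7, 0.1, -2.0]
gripper_width: 21.1
```

```bash
python3 s.py
```

```text
t 9.4 p [562.1 -62.6 114.9] yaw -6.15 tilt [ 1.7e-03 -6.0e-04 -1.0e+00] sx,sy -7.91 1.79 tipz 72.6 Fx,Fy,Fz 0.7 0.2 -2.0 tq [ 0.01 -0.06 -0.01] w 21.14883749234383
```

Call:
arm_command(
  increments=[
    [[0, 0, 0], [0, 0, -2], 1],
    [[0, 0, 0], [1.5, -0.1, -2.5], 1],
    [[0, -0.4, 0], [3.5, -0.2, -2], 1],
    [[0, -0.6, 0], [5.5, -0.3, -2], 1],
    [[0, -0.6, 0], [7, -0.4, -2], 1],
  ],
)

```text
clock: 9.9
position: [566.0, -63.1, 112.2]
ee_rot: [-0.474, 0.525, 0.471, 0.527]
contact_force: [-6.2, 1.9, 3.2]
gripper_width: 21.7
```

```bash
python3 s.py
```

```text
t 9.9 p [566.  -63.1 112.2] yaw -6.2 tilt [ 4.7e-03 -8.0e-04 -1.0e+00] sx,sy -4.02 1.69 tipz 69.9 Fx,Fy,Fz -6.3 1.2 3.2 tq [ 0.51  2.27 -0.  ] w 21.669182843496053
```

Call:
arm_command(
  increments=[
    [[0, -0.5, 0], [2, -0.1, 0.5], 1],
    [[0, -0.7, 0], [4, -0.1, 0.8], 1],
    [[0, -0.7, 0], [6, -0.2, 1], 1],
    [[0, -0.7, 0], [8, -0.3, 1], 1],
    [[0, -0.7, 0], [9, -0.4, 1], 1],
  ],
)

```text
clock: 10.4
position: [571.5, -63.7, 112.0]
ee_rot: [-0.474, 0.524, 0.47, 0.529]
contact_force: [-6.9, 0.8, -0.0]
gripper_width: 21.7
```

```bash
python3 s.py
```

```text
t 10.4 p [571.5 -63.7 112. ] yaw -6.25 tilt [ 0.0087 -0.0011 -1.    ] sx,sy 1.56 1.66 tipz 69.7 Fx,Fy,Fz -6.9 0.0 -0.0 tq [0.4  2.18 0.01] w 21.716287913619116
```

Call:
arm_command(
  increments=[
    [[0, -0.1, 0], [2, -0.1, 0.5], 1],
    [[0, -0.1, 0], [4, -0.2, 0.8], 1],
    [[0, -0.1, 0], [6, -0.3, 1], 1],
    [[0, -0.1, 0], [8, -0.4, 1], 1],
    [[0, -0.1, 0], [9, -0.5, 1], 1],
  ],
)

```text
clock: 10.9
position: [576.7, -64.4, 111.2]
ee_rot: [-0.472, 0.527, 0.471, 0.527]
contact_force: [-6.5, 1.4, -1.8]
gripper_width: 21.2
```

```bash
python3 s.py
```

```text
t 10.9 p [576.7 -64.4 111.2] yaw -6.32 tilt [ 9.0e-04 -1.1e-03 -1.0e+00] sx,sy 6.73 1.56 tipz 68.9 Fx,Fy,Fz -6.6 0.7 -1.8 tq [0.45 2.34 0.  ] w 21.225568315748546
```

Call:
arm_command(
  increments=[
    [[0, 0, 0], [1.5, -0.1, 0.5], 1],
    [[0, 0, 0], [3, -0.2, 0.8], 1],
    [[0, 0, 0], [4, -0.3, 1], 1],
    [[0, 0, 0], [5, -0.3, 1], 1],
    [[0, 0, 0], [6, -0.4, 1], 1],
  ],
)

```text
clock: 11.4
position: [579.4, -64.9, 110.9]
ee_rot: [-0.47, 0.529, 0.473, 0.525]
contact_force: [-5.9, 2.1, 0.1]
gripper_width: 21.6
```

```bash
python3 s.py
```

```text
t 11.4 p [579.4 -64.9 110.9] yaw -6.38 tilt [-0.0069 -0.0012 -1.    ] sx,sy 9.57 1.27 tipz 68.6 Fx,Fy,Fz -6.0 1.5 0.1 tq [ 0.39  2.27 -0.03] w 21.59018428175805
```

Call:
arm_command(
  increments=[
    [[0, 0, 0], [-1.5, 0.2, 0], 1],
    [[0, -0.4, 0], [-3, 0.3, 1], 1],
    [[0, -0.4, 0], [-4, 0.4, 6], 1],
    [[0, -0.4, 0], [-4, 0.4, 11], 1],
    [[0, -0.4, 0], [-4, 0.4, 14], 1],
  ],
)

```text
clock: 11.9
position: [576.4, -64.5, 126.2]
ee_rot: [-0.472, 0.526, 0.471, 0.527]
contact_force: [-0.3, 0.3, -1.0]
gripper_width: 21.4
```

Call:
arm_command(
  increments=[
    [[0, 0, 0], [-4, 0.5, 0.5], 1],
    [[0, 0, 0], [-8, 1, 0.5], 1],
    [[0, 0, 0], [-12, 1.7, 0.5], 1],
    [[0, 0, 0], [-13.7, 2, 0.5], 1],
    [[0, 0, 0], [-13.7, 2, 0.5], 1],
  ],
)

```text
clock: 12.4
position: [562.4, -62.4, 126.6]
ee_rot: [-0.472, 0.527, 0.471, 0.527]
contact_force: [0.8, -0.0, -0.6]
gripper_width: 21.3
```

```bash
python3 s.py; python3 - <<'E'
from h import *
st,I,D,C=grab('scene','sc4'); P=cloud(C,D).reshape(-1,3)
a=np.radians(-6.1); d=P[:,:2]-[569.8,-65.2]; sx=d@[np.cos(a),np.sin(a)]; sy=d@[-np.sin(a),np.cos(a)]
for z in ('scene0','sc4'):
  k=np.load(z+'.npz',allow_pickle=True); P=cloud(C,k['D']).reshape(-1,3); g=k['I'].reshape(-1,3).mean(1)
  d=P[:,:2]-[569.8,-65.2]; sx=d@[np.cos(a),np.sin(a)]; sy=d@[-np.sin(a),np.cos(a)]
  m=(sx>20)&(sx<45)&(P[:,2]>66)&(P[:,2]<80)&(sy>60)&(sy<125)
  print(z,np.histogram(sy[m],np.arange(70,120,2))[0])
E
```

```text
t 12.4 p [562.4 -62.4 126.6] yaw -6.35 tilt [ 0.0025 -0.0012 -1.    ] sx,sy -7.7 1.95 tipz 84.3 Fx,Fy,Fz 0.8 0.0 -0.6 tq [ 0.04 -0.06 -0.02] w 21.262970232217974
scene0 [2 1 3 5 5 5 3 5 2 0 3 0 0 0 0 0 3 6 4 5 2 5 1 6]
sc4 [0 0 0 0 0 3 2 3 4 5 4 6 2 1 0 1 6 4 4 4 3 3 5 5]
```

Call:
arm_command(
  increments=[
    [[0, 0, 0], [0, 0, -3], 1],
    [[0, 0, 0], [0, 0, -6], 1],
    [[0, 0, 0], [0, 0, -9], 1],
    [[0, 0, 0], [0, 0, -12], 1],
    [[0, 0, 0], [0, 0, -14], 1],
  ],
)

```text
clock: 12.95
position: [562.5, -62.5, 112.1]
ee_rot: [-0.472, 0.527, 0.471, 0.527]
contact_force: [-0.4, -0.6, -0.7]
gripper_width: 21.1
```

```bash
python3 s.py
```

```text
t 12.95 p [562.5 -62.5 112.1] yaw -6.36 tilt [ 0.0022 -0.0012 -1.    ] sx,sy -7.56 1.93 tipz 69.8 Fx,Fy,Fz -0.3 -0.7 -0.7 tq [0.01 0.01 0.  ] w 21.052423867193806
```

Call:
arm_command(
  increments=[
    [[0, 0, 0], [1, -0.1, 0], 1],
    [[0, -0.2, 0], [2, -0.2, 0], 1],
    [[0, -0.4, 0], [4, -0.3, 0], 1],
    [[0, -0.6, 0], [5, -0.4, 0], 1],
    [[0, -0.6, 0], [6, -0.5, 0], 1],
  ],
)

```text
clock: 13.45
position: [565.5, -63.1, 111.5]
ee_rot: [-0.473, 0.526, 0.47, 0.528]
contact_force: [-6.0, 1.7, 1.6]
gripper_width: 20.9
```

```bash
python3 s.py
```

```text
t 13.45 p [565.5 -63.1 111.5] yaw -6.4 tilt [ 0.0057 -0.0014 -1.    ] sx,sy -4.54 1.6 tipz 69.2 Fx,Fy,Fz -6.1 1.1 1.6 tq [0.48 2.11 0.04] w 20.888093506785008
```

Call:
arm_command(
  increments=[
    [[0, -0.3, 0], [1, -0.1, 0.2], 1],
    [[0, -0.5, 0], [2, -0.2, 0.4], 1],
    [[0, -0.5, 0], [3, -0.2, 0.5], 1],
    [[0, -0.5, 0], [4, -0.3, 0.5], 1],
    [[0, -0.5, 0], [5, -0.4, 0.5], 1],
  ],
)

```text
clock: 13.95
position: [567.9, -63.5, 111.5]
ee_rot: [-0.474, 0.525, 0.469, 0.529]
contact_force: [-6.4, 1.2, 1.9]
gripper_width: 21.4
```

```bash
python3 s.py
```

```text
t 13.95 p [567.9 -63.5 111.5] yaw -6.44 tilt [ 0.0086 -0.0015 -1.    ] sx,sy -2.06 1.46 tipz 69.2 Fx,Fy,Fz -6.5 0.5 1.9 tq [ 0.7   2.21 -0.02] w 21.44072247472149
```

Call:
arm_command(
  increments=[
    [[0, -0.1, 0], [1, -0.1, 0.2], 1],
    [[0, -0.1, 0], [2, -0.1, 0.4], 1],
    [[0, -0.1, 0], [3, -0.2, 0.5], 1],
    [[0, -0.1, 0], [4, -0.2, 0.5], 1],
    [[0, -0.1, 0], [5, -0.3, 0.5], 1],
  ],
)

```text
clock: 14.45
position: [570.6, -63.9, 111.4]
ee_rot: [-0.473, 0.527, 0.469, 0.528]
contact_force: [-7.5, 2.6, 2.7]
gripper_width: 21.2
```

```bash
python3 s.py
```

```text
t 14.45 p [570.6 -63.9 111.4] yaw -6.47 tilt [ 0.0049 -0.0015 -1.    ] sx,sy 0.68 1.38 tipz 69.1 Fx,Fy,Fz -7.7 1.8 2.7 tq [0.82 2.66 0.01] w 21.176487725274793
```

Call:
arm_command(
  increments=[
    [[0, -0.1, 0], [1, -0.1, 0.2], 1],
    [[0, -0.1, 0], [2, -0.1, 0.4], 1],
    [[0, -0.1, 0], [3, -0.2, 0.5], 1],
    [[0, -0.1, 0], [4, -0.2, 0.5], 1],
    [[0, -0.1, 0], [4.5, -0.2, 0.5], 1],
  ],
)

```text
clock: 14.95
position: [571.1, -64.0, 111.3]
ee_rot: [-0.47, 0.529, 0.471, 0.527]
contact_force: [-10.7, 4.1, 5.6]
gripper_width: 21.6
```

```bash
python3 s.py
```

```text
t 14.95 p [571.1 -64.  111.3] yaw -6.53 tilt [-0.0028 -0.0014 -1.    ] sx,sy 1.19 1.37 tipz 69.0 Fx,Fy,Fz -11.0 2.9 5.6 tq [ 1.28  3.61 -0.03] w 21.620815249843385
```

Call:
arm_command(
  increments=[
    [[0, -0.2, 0], [3, -0.2, 0.3], 1],
    [[0, -0.4, 0], [4.5, -0.3, 0.5], 1],
    [[0, -0.4, 0], [5.3, -0.4, 0.5], 1],
    [[0, -0.4, 0], [5.3, -0.4, 0.5], 1],
    [[0, -0.4, 0], [5.3, -0.4, 0.5], 1],
  ],
)

```text
clock: 15.45
position: [571.4, -64.1, 111.3]
ee_rot: [-0.469, 0.53, 0.472, 0.526]
contact_force: [-12.8, 4.4, 7.2]
gripper_width: 21.6
```

```bash
python3 s.py
```

```text
t 15.45 p [571.4 -64.1 111.3] yaw -6.59 tilt [-0.0074 -0.0011 -1.    ] sx,sy 1.49 1.3 tipz 69.0 Fx,Fy,Fz -13.2 3.0 7.2 tq [1.72 4.18 0.02] w 21.620713069253156
```

Call:
arm_command(
  increments=[
    [[0, -0.6, 0], [5.6, -0.2, 0.3], 1],
    [[0, -0.6, 0], [5.6, -0.2, 0.3], 1],
    [[0, -0.6, 0], [5.6, -0.2, 0.3], 1],
    [[0, -0.6, 0], [5.6, -0.2, 0.3], 1],
    [[0, -0.6, 0], [5.6, -0.2, 0.3], 1],
  ],
)

```text
clock: 15.95
position: [571.6, -64.0, 111.2]
ee_rot: [-0.468, 0.531, 0.472, 0.525]
contact_force: [-13.9, 5.6, 8.2]
gripper_width: 21.4
```

```bash
python3 s.py
```

```text
t 15.95 p [571.6 -64.  111.2] yaw -6.64 tilt [-0.0094 -0.001  -1.    ] sx,sy 1.63 1.35 tipz 68.9 Fx,Fy,Fz -14.4 4.1 8.2 tq [ 1.7   4.54 -0.02] w 21.356600153421997
```

Call:
arm_command(
  increments=[
    [[0, -0.4, 0], [5.6, -0.2, 0.3], 1],
    [[0, -0.4, 0], [5.6, -0.2, 0.3], 1],
    [[0, -0.4, 0], [5.6, -0.2, 0.3], 1],
    [[0, -0.4, 0], [5.6, -0.2, 0.3], 1],
    [[0, -0.4, 0], [5.6, -0.2, 0.3], 1],
  ],
)

```text
clock: 16.45
position: [571.8, -64.1, 111.2]
ee_rot: [-0.467, 0.532, 0.473, 0.524]
contact_force: [-13.7, 5.9, 8.4]
gripper_width: 21.4
```

```bash
python3 s.py; python3 - <<'E'
from h import *
C=cam('scene'); grab('scene','sc5');a=np.radians(-6.1)
for z in ('sc4','sc5'):
  k=np.load(z+'.npz',allow_pickle=True); P=cloud(C,k['D']).reshape(-1,3)
  d=P[:,:2]-[569.8,-65.2]; sx=d@[np.cos(a),np.sin(a)]; sy=d@[-np.sin(a),np.cos(a)]
  m=(sx>10)&(sx<45)&(P[:,2]>66)&(P[:,2]<80)&(sy>60)&(sy<125)
  print(z,np.histogram(sy[m],np.arange(70,120,2))[0])
E
```

```text
t 16.45 p [571.8 -64.1 111.2] yaw -6.7 tilt [-1.470e-02 -9.000e-04 -9.999e-01] sx,sy 1.84 1.35 tipz 68.9 Fx,Fy,Fz -14.3 4.4 8.4 tq [ 1.61  4.49 -0.02] w 21.362436689208586
sc4 [0 0 0 0 0 3 2 3 4 7 5 8 4 4 1 1 8 7 7 7 4 5 7 6]
sc5 [0 0 0 0 0 0 3 2 3 7 8 8 3 5 3 2 9 7 5 7 5 8 7 5]
```

Call:
arm_command(
  increments=[
    [[0, 0, 0], [1, 0, 0], 1],
    [[0, 0, 0], [-2, 0.2, 0], 1],
    [[0, -0.5, 0], [-2.5, 0.2, 4], 1],
    [[0, -0.8, 0], [-2.5, 0.2, 10], 1],
    [[0, -0.8, 0], [-2.5, 0.2, 18], 1],
  ],
)

```text
clock: 17.0
position: [569.9, -63.9, 130.0]
ee_rot: [-0.47, 0.528, 0.469, 0.528]
contact_force: [0.7, -0.0, -1.6]
gripper_width: 21.5
```

```bash
python3 s.py
```

```text
t 17.0 p [569.9 -63.9 130. ] yaw -6.7 tilt [ 9.e-04 -1.e-03 -1.e+00] sx,sy -0.07 1.28 tipz 87.7 Fx,Fy,Fz 0.7 0.1 -1.6 tq [ 0.03  0.02 -0.  ] w 21.46879361997133
```

Call:
arm_command(
  increments=[
    [[0, 0, 0], [0, 0, 20], 1],
    [[0, 0, 0], [0, 0, 50], 1],
    [[0, 0, 0], [0, -30, 70], 1],
    [[0, 0, 0], [0, -60, 90], 1],
    [[0, 0, 0], [0, -80, 90], 1],
  ],
)

```text
clock: 17.5
position: [572.3, -145.8, 224.8]
ee_rot: [-0.473, 0.526, 0.467, 0.53]
contact_force: [0.3, -0.1, -0.6]
gripper_width: 21.3
```

```bash
python3 s.py; python3 - <<'E'
from h import *
st,I,D,C=grab('wrist','w6'); P=cloud(C,D).reshape(-1,3);a=np.radians(-6.1)
d=P[:,:2]-[569.8,-65.2]; sx=d@[np.cos(a),np.sin(a)]; sy=d@[-np.sin(a),np.cos(a)]
for x0 in (-15,0,15):
  for lo in range(84,108,2):
    m=(sx>x0-6)&(sx<x0+6)&(sy>=lo)&(sy<lo+2)
    if m.sum(): print(x0,lo,m.sum(),np.percentile(P[m,2],[5,50,95]).round(0))
E
```

```text
t 17.5 p [ 572.3 -145.8  224.8] yaw -6.69 tilt [ 0.0103 -0.0026 -0.9999] sx,sy 11.03 -79.86 tipz 182.5 Fx,Fy,Fz 0.3 -0.0 -0.6 tq [ 0.08 -0.05 -0.03] w 21.283880508288973
```

View pics/w6.png

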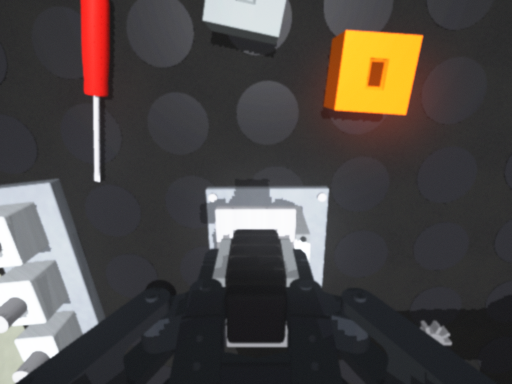

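The wrist view now has the tool covering the shoe, so I move to the original viewpoint to check it.

Call:
arm_command(
  increments=[
    [[0, 0, 0], [15, 45, 5], 1],
    [[0, 0, 0], [30, 90, 10], 1],
    [[0, 0, 0], [45, 130, 10], 1],
    [[0, 0, 0], [53, 156, 10], 1],
    [[0, 0, 0], [53, 156, 10], 1],
  ],
)

```text
clock: 18.05
position: [625.6, 11.8, 233.2]
ee_rot: [-0.473, 0.526, 0.468, 0.53]
contact_force: [0.4, 0.3, -1.1]
gripper_width: 21.4
```

```bash
python3 s.py; python3 - <<'E'
from h import *
a=np.radians(-6.1); grab('wrist','w7')
for n in ('wrist0','w7'):
  k=np.load(n+'.npz',allow_pickle=True); C=cam('wrist',k['st'].item()); P=cloud(C,k['D']).reshape(-1,3)
  d=P[:,:2]-[569.8,-65.2]; sx=d@[np.cos(a),np.sin(a)]; sy=d@[-np.sin(a),np.cos(a)]
  for x0 in (-10,0,10):
    m=(sx>x0-5)&(sx<x0+5)&(P[:,2]>69)&(P[:,2]<80)&(sy>70)
    print(n,x0,np.histogram(sy[m],np.arange(76,112,1))[0])
u,v=map(int,proj(C,[575,0,80])); print(u,v)
c=k['I'][max(v-110,0):v+80,max(u-100,0):u+100]; cv2.imwrite('pics/e.png',cv2.resize(c,None,fx=3,fy=3,interpolation=cv2.INTER_CUBIC))
E
```

```text
t 18.05 p [625.6  11.8 233.2] yaw -6.59 tilt [ 0.0087 -0.0019 -1.    ] sx,sy 47.3 82.5 tipz 190.9 Fx,Fy,Fz 0.4 0.3 -1.1 tq [ 0.02  0.08 -0.09] w 21.44608522183362
wrist0 -10 [ 0  0  1  8 16  9  9 10  9  8  3  8 11  7 12  5  3  0  0  0  0  0  0  0
  0  0 14 16  8  9  9  7 10 10  8]
wrist0 0 [ 0  0  0  0 19  8 11  7 10  9  4  8  8 10  7  9 10  0  0  0  0  0  0  0
  0  0 15 16 11  8  7 10 10  8  9]
wrist0 10 [ 0  0  0 10 15 11  8 11  4 11  5  9  7 10  7 10  4  0  0  0  0  0  0  0
  0  0 13 18 11  9  4 10  9 10  9]
w7 -10 [ 0  0  0  0  0  0  0  0  0  0  0  0  0 10 16  9  9 10  7  8  4 10  8 11
  9  7  8 19  9  7 10 10 10  9  8]
w7 0 [ 0  0  0  0  0  0  0  0  0  0  0  0  0  0 20  9 10  9 10  9  2 10 10  9
  7 10 10 15 12  9  8 10 10  9 10]
w7 10 [ 0  0  0  0  0  0  0  0  0  0  0  0  0 12 12  9  9 11  9  8  3  9  9 10
  8  8 10 15  9  9  7 10  8  9 10]
306 156
```

View pics/e.png

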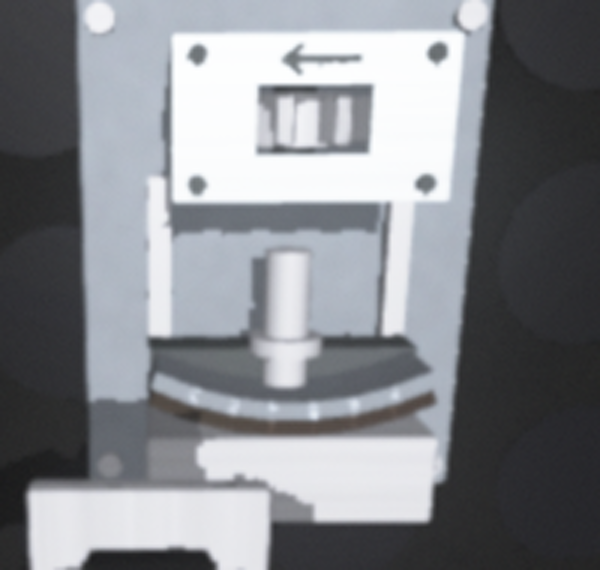

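The shoe's lining at (290,425) now meets the anvil edge, the 10 mm gap is closed, and depth profiles agree with that. Now back to the stand.

Call:
arm_command(
  increments=[
    [[0, 0, -4], [-10, -48, 0], 1],
    [[0, 0, -8], [-20, -96, 0], 1],
    [[0, 0.5, -11.5], [-30, -144, 0], 1],
    [[0, 0.5, -11.5], [-40, -192, 0], 1],
    [[0, 0.5, -11.5], [-49, -240, 0], 1],
  ],
)

```text
clock: 18.6
position: [574.7, -232.5, 233.9]
ee_rot: [-0.415, 0.574, 0.414, 0.572]
contact_force: [0.8, -0.3, -0.9]
gripper_width: 21.2
```

Call:
arm_command(
  increments=[
    [[0, 0, 0], [-8, -40, -30], 1],
    [[0, 0, 0], [-15, -80, -60], 1],
    [[0, 0, 0], [-15, -80, -90], 1],
    [[0, 0, 0], [-15, -80, -105], 1],
    [[0, 0, 0], [-15, -80, -105], 1],
  ],
)

```text
clock: 19.1
position: [557.1, -313.4, 126.1]
ee_rot: [-0.413, 0.576, 0.415, 0.571]
contact_force: [-0.4, 1.0, -2.1]
gripper_width: 21.4
```

```bash
cat > t.py <<'E'
from h import *
import sys
st=readout.read_state(); p=st['position']; b=np.radians(-18.2); ex=np.array([np.cos(b),np.sin(b)]); ey=np.array([-np.sin(b),np.cos(b)])
d=p[:2]-[561,-312]; M=R.from_quat(st['ee_rot']).as_matrix(); print('TCP',p.round(1),'sx,sy',(d@ex).round(2),(d@ey).round(2),'yaw',np.degrees(np.arctan2(-M[1,1],-M[0,1])).round(2),'tilt',M[:,0].round(4),st['contact_force'].round(1))
for n in ['side','scene','wrist']:
    st,I,D,C=grab(n,n+sys.argv[1]); P=cloud(C,D)
    m=(D>0)&(np.hypot(P[...,0]-p[0],P[...,1]-p[1])<60)
    for nm,lo,hi in [('stand',52,57.5),('flange',p[2]-6,p[2]-2),('blade',max(58,p[2]-41),p[2]-12)]:
        q=P[m&(P[...,2]>lo)&(P[...,2]<hi)]; d=q[:,:2]-[561,-312]; x=d@ex;y=d@ey
        if len(q)>2: print(n,nm,len(q),'x',np.percentile(x,[2,50,98]).round(1),'y',np.percentile(y,[2,50,98]).round(1), 'z',np.percentile(q[:,2],[2,50,98]).round(1))
E
python3 t.py 8
```

```text
TCP [ 557.1 -313.4  126.1] sx,sy -3.31 -2.56 yaw -18.38 tilt [-0.0062 -0.0015 -1.    ] [-0.4  1.  -2.1]
side stand 736 x [-34.6  -3.8  33.8] y [-35.9  -5.6  32.6] z [52.8 55.5 57.2]
side flange 154 x [-25.  -13.5  15.5] y [-26.6 -17.8  12.7] z [120.4 122.5 124. ]
side blade 19 x [-6.7 -5.5 -2.3] y [-13.3  -9.9  -1.3] z [86.1 90.2 97.4]
scene stand 281 x [-34.1   6.9  35.2] y [-33.1   5.3  34.2] z [52.2 55.5 57.4]
scene flange 32 x [-17.5  14.   19.4] y [-22.8   6.2  16.8] z [120.4 123.4 124. ]
wrist stand 4629 x [-34.2   1.4  34.1] y [-34.6 -17.2  27.7] z [53.2 54.8 56.1]
wrist flange 250 x [-22.   -1.8  18.9] y [-24.9 -24.5 -10.9] z [120.3 122.4 124.1]
```

Call:
arm_command(
  increments=[
    [[0, 0, 0.2], [3, 3.5, 0], 1],
    [[0, 0.2, 0.2], [3, 3.5, -8], 1],
    [[0, 0.2, 0.2], [3, 3.5, -18], 1],
    [[0, 0.2, 0.2], [3, 3.5, -22], 1],
    [[0, 0.2, 0.2], [3, 3.5, -22], 1],
  ],
)

```text
clock: 19.75
position: [562.6, -309.3, 107.1]
ee_rot: [-0.416, 0.574, 0.415, 0.57]
contact_force: [0.3, -0.3, -1.9]
gripper_width: 21.1
```

```bash
python3 t.py 9
```

```text
TCP [ 562.6 -309.3  107.1] sx,sy 0.7 3.03 yaw -18.01 tilt [-0.0041 -0.004  -1.    ] [ 0.3 -0.3 -1.9]
side stand 683 x [-34.7  -7.5  33.5] y [-35.8  -8.1  32.1] z [52.7 55.5 57.1]
side flange 146 x [-21.2  -8.7  20.9] y [-21.3 -12.5  18.3] z [101.5 103.3 104.8]
side blade 18 x [-2.4 -1.3  2. ] y [-7.6 -5.3  5.7] z [67.5 70.4 79.5]
scene stand 245 x [-33.7  12.7  35.6] y [-32.6  12.   34.8] z [52.2 55.3 57.3]
scene flange 40 x [-15.8  10.   21.5] y [-17.9  14.5  21.7] z [101.5 103.4 105.1]
wrist stand 5608 x [-34.3  -1.3  34. ] y [-34.7 -17.6  26. ] z [53.  54.7 56.1]
wrist flange 2082 x [-19.3   1.3  21.4] y [-20.1 -13.8  -1.7] z [101.9 103.9 105. ]
```

Call:
arm_command(
  increments=[
    [[0, 0, 0], [-1.1, -0.2, -8], 1],
    [[0, 0, 0], [-1.1, -0.2, -18], 1],
    [[0, 0, 0], [-1.1, -0.2, -28], 1],
    [[0, 0, 0], [-1.1, -0.2, -36], 1],
    [[0, 0, 0], [-1.1, -0.2, -37], 1],
  ],
)

```text
clock: 20.4
position: [561.4, -309.7, 69.7]
ee_rot: [-0.416, 0.574, 0.415, 0.57]
contact_force: [-0.5, 0.0, -1.1]
gripper_width: 20.8
```

```bash
python3 s.py
```

```text
t 20.4 p [ 561.4 -309.7   69.7] yaw -18.03 tilt [-0.0046 -0.004  -1.    ] sx,sy 17.64 -243.98 tipz 27.4 Fx,Fy,Fz -0.5 -0.0 -1.1 tq [0.03 0.01 0.  ] w 20.834577546670616
```

Call:
arm_command(
  increments=[
    [[0, 0, 0], [0, 0, -1.5], 1],
    [[0, 0, 0], [0, 0, -3], 1],
    [[0, 0, 0], [0, 0, -4], 1],
    [[0, 0, 0], [0, 0, -4.5], 1],
    [[0, 0, 0], [0, 0, -4.5], 1],
  ],
)

```text
clock: 20.9
position: [561.5, -309.7, 65.4]
ee_rot: [-0.416, 0.574, 0.415, 0.57]
contact_force: [-0.2, 0.7, -1.0]
gripper_width: 21.1
```

```bash
python3 s.py
```

```text
t 20.9 p [ 561.5 -309.7   65.4] yaw -18.02 tilt [-0.0042 -0.0041 -1.    ] sx,sy 17.74 -244.02 tipz 23.1 Fx,Fy,Fz -0.3 0.7 -1.0 tq [-0.03  0.02  0.05] w 21.093561902487394
```

Not touching yet; a little lower.

Call:
arm_command(
  increments=[
    [[0, 0, 0], [0, 0, -0.7], 1],
    [[0, 0, 0], [0, 0, -1.4], 1],
    [[0, 0, 0], [0, 0, -2], 1],
    [[0, 0, 0], [0, 0, -2], 1],
    [[0, 0, 0], [0, 0, -2], 1],
  ],
)

```text
clock: 21.4
position: [561.6, -309.8, 65.2]
ee_rot: [-0.416, 0.574, 0.415, 0.57]
contact_force: [-2.2, 2.8, 7.8]
gripper_width: 21.6
```

```bash
python3 s.py
```

```text
t 21.4 p [ 561.6 -309.8   65.2] yaw -17.99 tilt [-0.0036 -0.0047 -1.    ] sx,sy 17.88 -244.12 tipz 22.9 Fx,Fy,Fz -2.5 2.5 7.8 tq [0.7  0.8  0.04] w 21.5924429776533
```

Call:
arm_command(
  increments=[
    [[0, 0, 0], [0, 0, 0.3], 1],
    [[0, 0, 0], [0, 0, 0.3], 0.7],
    [[0, 0, 0], [0, 0, 0.3], 0.4],
    [[0, 0, 0], [0, 0, 0.3], 0.1],
    [[0, 0, 0], [0, 0, 0.3], 0],
  ],
)

```text
clock: 21.9
position: [561.6, -309.9, 65.3]
ee_rot: [-0.416, 0.574, 0.415, 0.57]
contact_force: [0.9, 0.7, 0.7]
gripper_width: 68.1
```

Call:
arm_command(
  increments=[
    [[0, 0, 0], [0, 0, 0], 0],
    [[0, 0, 0], [0, 0, 0], 0],
    [[0, 0, 0], [0, 0, 10], 0],
    [[0, 0, 0], [0, 0, 40], 0],
    [[0, 0, 0], [0, 0, 80], 0],
  ],
)

```text
clock: 22.4
position: [560.4, -309.5, 144.8]
ee_rot: [-0.415, 0.575, 0.416, 0.569]
contact_force: [0.5, -0.5, 0.3]
gripper_width: 85.3
```

Call:
arm_command(
  increments=[
    [[0, 0, 0], [0, 0, 30], 0],
    [[0, 0, 0], [0, 0, 60], 0],
    [[0, 0, 0], [0, 0, 60], 0],
    [[0, 0, 0], [0, 0, 60], 0],
    [[0, 0, 0], [0, 0, 60], 0],
  ],
)

```text
clock: 22.9
position: [559.7, -309.2, 203.9]
ee_rot: [-0.414, 0.575, 0.417, 0.569]
contact_force: [0.1, -0.1, -0.3]
gripper_width: 85.4
```

```bash
python3 stand.py w10; python3 - <<'E'
from h import *
st,I,D,C=grab('scene','sc10'); I0=cv2.imread('pics/scene0.png')
cv2.imwrite('pics/f.png',cv2.resize(I,(800,600)))
k=np.load('sc10.npz',allow_pickle=True); P=cloud(C,D).reshape(-1,3); a=np.radians(-6.1)
d=P[:,:2]-[569.8,-65.2]; sx=d@[np.cos(a),np.sin(a)]; sy=d@[-np.sin(a),np.cos(a)]
m=(sx>10)&(sx<45)&(P[:,2]>66)&(P[:,2]<80)&(sy>60)
print(np.histogram(sy[m],np.arange(70,120,2))[0])
E
```

```text
22.9 [ 559.7 -309.2  203.9] [[-0.01, -0.951, 0.309], [-0.002, 0.309, 0.951], [-1.0, 0.009, -0.005]] [ 0.1 -0.1 -0.3] 85.39526438281868
stand 2848 54.8 [array([ 561.1, -311.7]), array([70.7, 70.2]), np.float64(72.1)]
flange 1024 60.7 [array([ 560.6, -311.5]), array([42.4, 42.1]), np.float64(71.3)]
handletop 732 116.7 [array([ 560.8, -311.6]), array([22.2, 21.3]), np.float64(72.6)]
[0 0 0 0 0 0 2 3 4 8 9 3 5 5 3 3 9 6 6 4 6 6 4 7]
```

View pics/f.png

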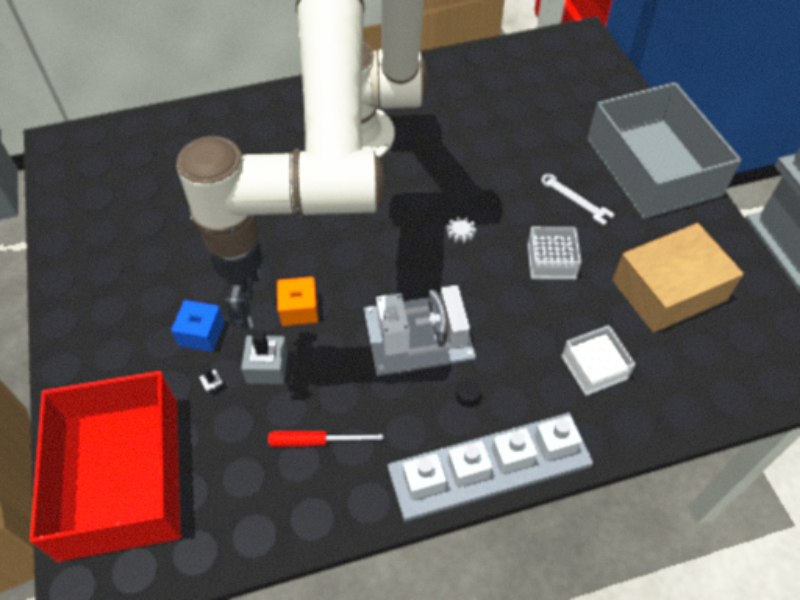

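The tool stands upright in its stand at (262,350). The bins at (553,250) and (598,358) have not moved, the spare wheel lies at (461,229), and the gripper is clear.

```bash
python3 -c "
from bench import arm
print(arm.job_done())"
```

```text
the job is handed in; nothing more can be done
None
```

The job is done and handed in at 22.9 s of arm time, with no verdict reported. The wheel took three strokes, the shoe bears on the anvil, and the tool is back in its stand.

**Wheel and shoe**
- The free strokes took about 6–7 N along the push.
- In the third stroke the wheel stopped hard, with the blade near the slot's middle.
- I then leaned on the wheel for about 1 s at roughly 13–14.5 N along the push. The total was 15–17 N, including up to about 8 N upward and 4 N sideways. The highest force I read was 17 N, but I only read it at the end of each 0.5 s call, so I did not see any brief peak in between.
- The wrist camera's depth profile shows the gap of about 10 mm between shoe and anvil closed. I took it after the blade was lifted clear.

**Tool and surroundings**
- The tool was let go with its flange 60.7 mm and its handle top 116.7 mm above the bench. It is centred within 1 mm of where it stood at the start and is upright.
- In the overview picture the bins and look-alikes appear where they were. The arm's shadow and body hid the spare wheel in the first overview picture, so I compared it only by eye. The arm never went near it.
- The gripper ended open, about 140 mm above the stand, touching nothing.

**Where the readings differed:** the cameras disagreed by 2–3 mm on the tool's position, so I averaged them or took the wrist camera. No check failed.

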